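Wedge a drawer front tight in a cramp board

TASK

The white drawer front has to be held fast for drilling: pick up the white mallet with blue faces and tap the orange wedge in, drawing the mallet clear between taps, until it stops advancing and clamps the drawer front tight against the dark fence. Tap firmly but not so hard that the drawer front's edge is bruised, and touch the wedge and the drawer front with the mallet only. Then lay the mallet back on its black mat, without dropping it, and leave everything else where it is.

Things in the scene. Friction and masses are not known exactly. Their poses are not given: they have to be found in the camera images.
- jig: Fixed plywood cramp board, 220 x 380 mm, 9 mm thick, flat on the worktop, turned by up to 0.2 rad; it carries a dark fence and a dark cleat. Origin: under the board, level with the worktop; the board covers x -125..95, y -175..205 mm of its frame. x points to the fence, y is the way the wedge is driven.
- jig_fence (a point): Middle of the fence's inner face, at x = 65, y = 65 mm of the board's frame. The dark wooden fence is fixed to the board, 24 mm thick, 240 mm long along y, its top 35 mm above the worktop; axes as the board.
- jig_slot (a point): Point on the board at x = -45, y = 0 mm, about at the middle of the cleat's face. The dark wooden cleat, on its -x side, is 120 mm long, 34 mm wide, its top 33 mm above the worktop, its face slanted 1 in 8 to match the wedge. It is screwed down up to 2 mm nearer or farther each time and is itself not measured, so the wedge's travel (20 to 75 mm) is found only by feel.
- wedge: Orange plastic wedge, 150 mm long, 32 mm high, 32 mm wide at its thick end, 13 mm at its thin end, 100 g, loose on the board (underside 9 mm above the worktop) between drawer front and cleat. Origin: underside of the flat thick end, middle. y: from thick to thin end, the way it is driven; z up. Its +x side, 16 mm from the origin, bears on the drawer front; the other side tapers 1 in 8.
- wedge_butt (a point): Centre of the wedge's thick end face, the spot to tap, 25 mm above the worktop; axes as the wedge. The wedge slides with a few newtons until the drawer front meets the fence, then jams within a few mm and stays by friction. It sits tight once taps of 20 to 35 N (mallet at 0.02 to 0.06 m/s) no longer advance it; 0.1 m/s is too hard.
- front: White drawer front, 90 x 240 x 22 mm, 450 g, lying loose and flat on the board between wedge and fence, long side along y. Origin: centre of its underside. Starts about 1 mm off the fence; its origin is at x = 20 mm of the board's frame when against it. Clamped: the wedge, left alone, bears on it with more than 12 N. Its edge is bruised when the wedge bears on it with more than 65 N.
- mallet: White mallet: head 90 mm long (y), 46 x 46 mm across, blue faces at both ends; wooden handle to -x, 24 mm wide (y), 30 mm high, from x = -23 to -172 mm, then a 34 mm wide, 46 mm high knob to x = -192 mm; 420 g. Lies level on the mat on head and knob, handle roughly towards the robot. Origin: centre of the head's underside; z up; the middle line of head and handle is 23 mm above it.
- mallet_grip (a point): On the middle line of the handle, 52 mm from the head's centre, near the centre of mass: where to hold the mallet, pads across the 24 mm width; axes as the mallet.
- mallet_head (a point): Centre of the mallet's head; the faces are 45 mm from it along +y and -y.
- mat: Fixed black rubber mat, 300 x 170 mm, 4 mm thick. Origin: centre of its underside; x along the long side. The mallet's head centre started about 70 mm from its centre along +x.
- claw_hammer: Steel claw hammer, lying on the worktop; a bystander, not for this job. Origin: underside.
- screwdriver: Screwdriver lying on the worktop, a bystander. Origin: underside.
- mug: Blue mug, 80 mm wide, 90 mm high, a bystander. Origin: centre of its underside.
- screw_jar: Glass jar with a steel cap, 68 mm wide, 90 mm high, a bystander. Origin: centre of its underside.
- plant: Green plant in a terracotta pot, 90 mm wide, 160 mm high, a bystander. Origin: centre of its underside.
- spare_wedge: Small green wedge, 20 x 70 x 16 mm, lying on the cramp board behind the cleat, a bystander. Origin: centre of its underside.
- bar_handle: Steel bar handle, 160 mm long, lying on the worktop, a bystander. Origin: underside, middle of the bar.

How it is judged:
On the way, in this order (a step that is already met when the one before it is completed fails the run):
1. the mallet is held clear of its mat (height (world z) of mallet above 0.03 m and contact force between the fingers and mallet above 2 N), for 0.2 s.
2. a tap with the mallet drives the wedge forward by more than 5 mm (contact force between mallet and wedge above 1 N and distance of wedge from where it was at the start of the episode above 0.005 m).
3. the mallet is drawn clear of the wedge (contact force between mallet and wedge below 0.05 N), for 0.1 s.
4. a further tap meets a wedge that is tight against the drawer front (contact force between mallet and wedge above 5 N and contact force between wedge and front above 12 N).
At the end, for the whole second after the job is handed in: The wedge, left alone, bears on the drawer front with more than 12 N; the drawer front is against the fence (within 1.5 mm) and parallel to it (within 0.03 rad); the mallet lies still on the mat with the centre of its head over the mat (contact force between wedge and front above 12 N and x of front in the frame of jig above 0.0185 m and angle between the y axis of front and the y axis of jig, either way round below 0.03 rad and linear speed of wedge below 0.01 m/s and x of mallet_head in the frame of mat between -0.15 and 0.15 m and y of mallet_head in the frame of mat between -0.085 and 0.085 m and height (world z) of mallet below 0.03 m and contact force between mallet and mat above 0.5 N and linear speed of mallet below 0.02 m/s); the robot touches nothing.
It fails at once if the drawer front's edge is bruised (wedge bears on it with more than 65 N) (contact force between wedge and front above 65 N).
It fails at once if the gripper or arm pushes on the wedge or the drawer front (contact force between any of the fingers, the arm and wedge above 1 N or contact force between any of the fingers, the arm and front above 1 N).
It fails at once if the mallet knocks the drawer front (contact force between mallet and front above 15 N).
It fails at once if the mallet is dropped or thrown down onto the mat (horizontal distance between mallet and mat below 0.17 m and height (world z) of mallet below 0.04 m and linear speed of mallet above 0.6 m/s).
It fails at once if a bystander is moved by more than 20 mm (distance of any of claw_hammer, screwdriver, mug, screw_jar, plant, spare_wedge, bar_handle from where it was at the start of the episode above 0.02 m).
It also fails if it takes over 48 s, if anything falls off the work surface, if the arm or the gripper's body presses on something with over 40 N, if the wrist force passes 120 N, or if a joint passes its speed limit or range.

ROBOT

A 7-joint arm with a two-finger parallel gripper is mounted at the origin on the work surface. World frame = base frame: x ahead of the robot, y to its left, z up, the work surface at z = 0. Lengths are in m, angles in rad, forces in N, time in s.
With the tool pointing down it reaches from about 0.425 to 0.875 m from the base axis. Payload 4.7 kg.
Tool frame: the origin (TCP) lies midway between the tips of the shut fingers; the grasp point (between the pads) lies ctrl.grasp_offset behind it (ctrl.grasp_offset is the distance from the TCP to the grasp point, in m); z points along the fingers, y is the line along which they close (so a half turn about z gives the same grasp; the last joint's range is limited). The gripper opens to 87 mm and grips with 3 to 60 N. Pads are 19 mm wide; open, the fingers measure 117 mm over their backs; the gripper's body (75 mm by 190 mm) begins 51 mm behind the grasp point.
Start: joints at [1.358, 0.321, -0.07, 1.45, 0.023, 1.371, -0.057], TCP at [0.146, -0.633, 0.223] pointing down, gripper open.
Joint ranges: [-2.86, 2.86], [-0.3, 2.09], [-1.38, 1.24], [0.06, 2.45], [-1.56, 4.7], [0.09, 2.05], [-2.69, 2.69]. Speed limits (rad/s): [2.57, 2.57, 3.14, 3.14, 3.14, 3.14, 3.14].

INTERFACE

Orientations are given as a rotation vector (axis times angle).
In Python, from bench import ctrl gives the robot as it stands. The module is installed in compiled form; this text tells all that it offers.
- The arm moves only by the tool jog_arm, never from a script. Its argument "moves" is one flat list of numbers, 7 for each row, row after row: the shift along the tool's x, y, z in units of 30 cm (1.0 is 30 cm), then the turn, a rotation vector about the tool's x, y, z in units of 60 degrees (1.0 is 60 degrees), then the gripper's target within -1 to 1 (fully open at 1, half-way at 0, shut at -1). In form: [x, y, z, wx, wy, wz, fingers, x, y, z, wx, wy, wz, fingers, ...]. A call has exactly 8 rows; each row is the pose to reach, as a shift and turn from the pose commanded when the call began, along the tool's axes at that moment; what a row does not reach only later rows make up. A row lasts 1/8 s, in which the tool goes at most 62.5 mm and 10.7 degrees, less where a joint would pass 70% of its speed; a pose out of reach is approached as far as the arm can. A call with a number of a shift or a turn outside -1 to 1 is refused whole. A call with a gripper value outside its range is refused whole. The fingers move at their own pace and stop on an object; "newtons" is the grip in N (left out, the last holds). Time passes only in rows, so rows that repeat a pose let the fingers close, or fill a call up. It gives the time, the measured TCP pose, the force, the opening and the grip force at its end, in the units of the state.
- ctrl.get_state(): the state, without advancing time (a new reading comes with each control period).
- ctrl.get_image(name): name is "scene" or "top" or "wrist"; returns a dict with "pixels" (420x560x3 uint8, red, green, blue), "fx", "fy", "cx", "cy" (pixels), "xyz" and "rotation" of the camera in the world; the wrist camera has in their place "tool_from_camera" (4x4, takes a point from camera to tool coordinates, whose origin is the TCP and whose axes are the flange's). Camera axes: x right, y up, looking along -z (the intrinsics and any distortion apply to the point x, -y, -z); pixel columns grow to the right and rows downward; lengths in m; the calibration is good to about 2 mm. A picture is of the moment at which its call begins: read the wrist's pose just before it. There is no depth.
- ctrl.close_job(): hands the job in; it is judged then, once.
The state is a dict: "time": time; "joint_positions": joint angles; "qd": joint speeds; "joint_torque": joint torques, N m; "position": TCP position; "tool_rot": TCP orientation; "ft_force": force on the tool from outside, world axes, zero at the start; "torque": the same for the moment, N m; "grip_width": opening from 0.0 (shut) to 1.0 (fully open); "grip_force": force on a finger pad.
Only numpy, scipy, OpenCV 4.12 (cv2) and the standard library are available. Lean on these libraries where they do the work, as an engineer would, in place of code of your own. Each camera call takes 0.05 s, during which the arm holds its last target. There are 200 camera calls.

## Working session

There is one attempt and no reset: what is moved stays moved. The work goes in short steps, Python scripts to look and compute and a tool call to move; the robot and the scene stay as the last step left them, time stands still between calls to the robot, and variables do not carry over. Pictures are saved under pics/ and viewed, at most 10 in all, crops included, and the job is handed in when it is done.

Besides the shell and the picture viewer there is one more tool, called as name(argument=value, ...), one argument or row to a line, values as JSON. jog_arm: Moves the arm, as the interface text tells. Its arguments: {"type":"object","properties":{"moves":{"type":"array"},"newtons":{"type":"number"}},"required":["moves"]}

```bash
mkdir -p pics
cat > h.py <<'E'
import numpy as np, cv2
from scipy.spatial.transform import Rotation as R
from bench import ctrl
def snap(n,f):
    im=ctrl.get_image(n); cv2.imwrite('pics/'+f+'.png',im['pixels'][:,:,::-1]); np.save('pics/'+f+'.npy',im,allow_pickle=True); return im
def px2w(im,u,v,z,Tw=None):
    d=np.array([(u-im['cx'])/im['fx'],-(v-im['cy'])/im['fy'],-1.])
    if Tw is None:
        r=np.array(im['rotation']); r=r if r.shape==(3,3) else R.from_rotvec(r).as_matrix(); o=np.array(im['xyz'])
    else: r=Tw[:3,:3]; o=Tw[:3,3]
    d=r@d; return o+d*(z-o[2])/d[2]
E
python3 - <<'E'
from h import *
print(ctrl.get_state(), ctrl.grasp_offset)
for n in('top','scene'):
    im=snap(n,n+'0'); print({k:v for k,v in im.items() if k!='pixels'})
    cv2.imwrite(f'pics/{n}0b.png',cv2.resize(im['pixels'][:,:,::-1],(800,600),interpolation=cv2.INTER_CUBIC))
E
```

```text
{'time': 0.0, 'joint_positions': array([ 1.35811746,  0.32185528, -0.07009343,  1.45167373,  0.02260913,
        1.37079911, -0.05693926]), 'qd': array([-0.00155282, -0.0006202 ,  0.00017522, -0.00013424,  0.00045241,
        0.00109159,  0.00045024]), 'joint_torque': array([-6.69310903e-04, -4.91292465e+01, -4.04019020e-01, -3.12529635e+01,
       -6.40267530e-02,  4.36871743e-02,  1.70898452e-04]), 'position': array([ 0.14597425, -0.63282635,  0.22144126]), 'tool_rot': array([-3.11950928e+00, -3.55245311e-01,  5.08314193e-04]), 'ft_force': array([-0.28445591,  0.48803268, -0.62256044]), 'torque': array([ 0.01342129, -0.03704035, -0.00766556]), 'grip_force': 0.0, 'grip_width': 0.9995388958724633} 0.0187
{'fx': 522.8623064969903, 'fy': 522.8623064969903, 'cx': 276.3722914387921, 'cy': 210.37209965510826, 'xyz': array([0.39081917, 0.05009138, 1.69476128]), 'rotation': array([ 0.06385652, -0.06235471, -1.55373014])}
{'fx': 388.3653728053436, 'fy': 388.3653728053436, 'cx': 283.7563622165572, 'cy': 203.08033555676278, 'xyz': array([0.89915228, 0.54018821, 0.83839681]), 'rotation': array([0.28778918, 0.7934903 , 2.35117288])}
```

View pics/top0b.png

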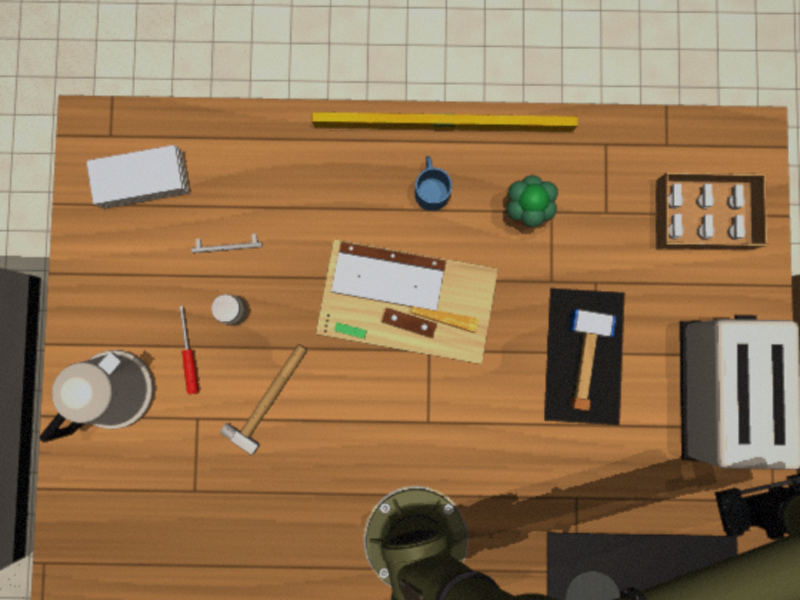

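View pics/scene0b.png

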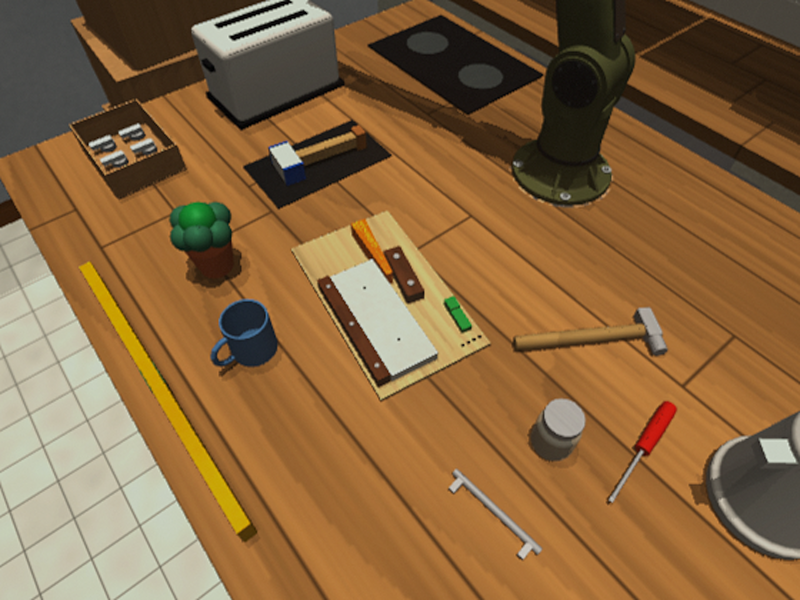

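The top view shows the jig at about (405,300) with the wedge butt at (476,324). The mallet is on the mat, with its head at (594,321) and its knob at (582,404). I'll enlarge that region.

Run:
```python
from h import *
im=cv2.imread('pics/top0.png')
c=im[160:300,218:440]
c=cv2.resize(c,None,fx=3.6,fy=3.6,interpolation=cv2.INTER_CUBIC)
for i in range(0,222,20): cv2.putText(c,str(218+i),(int(i*3.6),10),0,.35,(0,0,0),1); cv2.line(c,(int(i*3.6),12),(int(i*3.6),18),(0,0,0),1)
for i in range(0,140,20): cv2.putText(c,str(160+i),(0,int(i*3.6)+4),0,.35,(0,0,0),1)
cv2.imwrite('pics/crop1.png',c)
```

```text
(no output)
```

View pics/crop1.png

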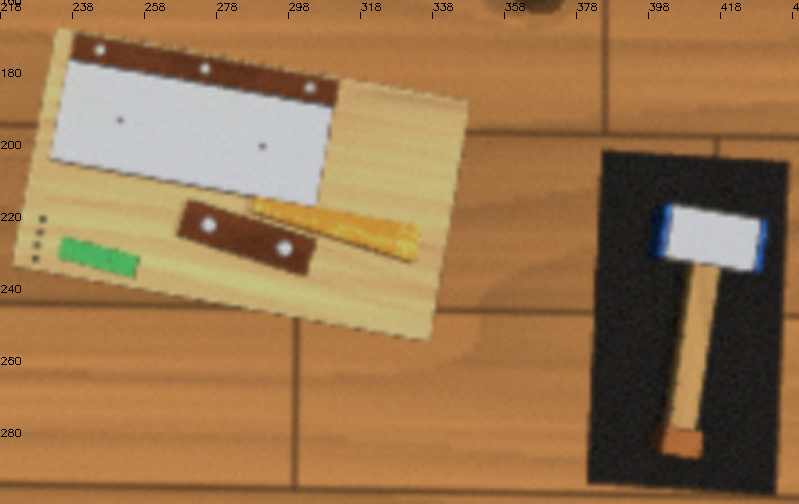

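Run:
```python
from h import *
im=np.load('pics/top0.npy',allow_pickle=True).item()
P=lambda x,y,z:px2w(im,218+x/3.6,160+y/3.6,z)[:2]
def show(n,z,*pts):
    q=np.array([P(*p,z) for p in pts]); print(n,q.round(4).tolist(),'mean',q.mean(0).round(4)); return q
b=show('board',.009,(62,28),(468,100),(430,340),(14,266))
# board frame corners: TL = x95,y205 ; TR = x95,y-175 ; BR x-125,y-175 ; BL x-125,y205
m=np.array([[.095,.205],[.095,-.175],[-.125,-.175],[-.125,.205]])
H=(m-m.mean(0)).T@(b-b.mean(0)); th=np.arctan2(H[0,1]-H[1,0],H[0,0]+H[1,1]);c,s=np.cos(th),np.sin(th)
Rm=np.array([[c,-s],[s,c]]); o=b.mean(0)-Rm@m.mean(0); print('jig',o,th,(m@Rm.T+o-b).round(4).tolist())
w=show('butt',.041,(420,224),(413,262)); print('butt in jig',(w.mean(0)-o)@Rm)
d=show('tip',.041,(252,197),(250,213)); print((d-o)@Rm)
f=show('front',.031,(69,60),(332,108),(318,206),(51,160)); print((f-o)@Rm)
h=show('head',.05,(668,205),(768,219),(757,272),(656,258))
k=show('handle',.042,(706,265),(684,430)); v=k[0]-k[1]; print('yaw',np.arctan2(v[1],v[0]), 'yaw head',[np.arctan2(*(h[0]-h[1])[::1]),])
show('knob',.05,(684,444))
mt=show('mat',.004,(602,150),(788,162),(776,494),(587,484))
```

```text
board [[0.6638, 0.189], [0.6042, -0.1785], [0.388, -0.1457], [0.448, 0.2272]] mean [0.526 0.023]
jig [0.53838977 0.00580692] -0.16085662181684135 [[0.0012, 0.0039], [-0.0, -0.0037], [-0.001, -0.0013], [-0.0001, 0.001]]
butt [[0.4896, -0.1325], [0.4561, -0.1266]] mean [ 0.4728 -0.1295]
butt in jig [-0.04303728 -0.14406833]
tip [[0.511, 0.0157], [0.4969, 0.0172]] mean [0.504  0.0164]
[[-0.02859176  0.0053493 ]
 [-0.04280567  0.00462061]]
front [[0.6315, 0.1803], [0.5923, -0.0546], [0.5047, -0.0431], [0.5418, 0.1943]] mean [0.5676 0.0692]
[[ 0.06400152  0.18718782]
 [ 0.06284789 -0.05095362]
 [-0.02541745 -0.05368339]
 [-0.02683228  0.18662063]]
head [[0.5092, -0.3485], [0.4984, -0.4359], [0.4518, -0.426], [0.4626, -0.3378]] mean [ 0.4805 -0.3871]
handle [[0.4576, -0.3836], [0.3135, -0.3637]] mean [ 0.3855 -0.3736]
yaw -0.13718045866945086 yaw head [np.float64(0.1236482991910489)]
knob [[0.3018, -0.3616]] mean [ 0.3018 -0.3616]
mat [[0.5613, -0.3003], [0.5532, -0.468], [0.2565, -0.4548], [0.2626, -0.2867]] mean [ 0.4084 -0.3774]
```

```bash
cat >> h.py <<'E'
def yawR(a): # tool x at angle a in world, z down
    return np.array([[np.cos(a),np.sin(a),0],[np.sin(a),-np.cos(a),0],[0,0,-1.]])
def rel(p,yaw,base=None):
    """units to type for world TCP p, tool yaw; base=(pos,R) commanded pose (default measured)"""
    s=ctrl.get_state(); b,Rb=base if base else (s['position'],R.from_rotvec(s['tool_rot']).as_matrix())
    return np.r_[Rb.T@(np.array(p)-b)/.3, R.from_matrix(Rb.T@yawR(yaw)).as_rotvec()/np.radians(60)].round(4)
E
python3 - <<'E'
from h import *
for p,y in (((.18,-.47,.22),.0),((.25,-.42,.18),-.13),((.41,-.377,.14),-.13)): print(rel(p,y))
E
```

```text
[ 2.327e-01 -5.035e-01  6.100e-03 -1.600e-03  3.000e-04  2.166e-01]
[ 4.975e-01 -6.132e-01  1.396e-01 -1.600e-03  4.000e-04  3.407e-01]
[ 1.0495e+00 -6.3280e-01  2.7280e-01 -1.6000e-03  4.0000e-04  3.4070e-01]
```

jog_arm(
  moves=[0.08,-0.18,0,0,0,0.1,1,0.16,-0.36,0,0,0,0.2,1,0.25,-0.52,0.02,0,0,0.3,1,0.42,-0.58,0.1,0,0,0.34,1,0.6,-0.62,0.16,0,0,0.34,1,0.8,-0.63,0.22,0,0,0.34,1,0.98,-0.63,0.27,0,0,0.34,1,0.98,-0.63,0.27,0,0,0.34,1],
)

```text
time: 1.1
position: [0.3939, -0.3791, 0.1397]
tool_rot: [-3.132, 0.19, 0.0]
ft_force: [-0.9, -0.2, 0.2]
grip_width: 1.0
grip_force: 0.0
```

Run:
```python
from h import *
s=ctrl.get_state(); print(s['position'],s['tool_rot'],s['time'],s['ft_force'])
im=snap('wrist','w1'); 
T=np.eye(4); T[:3,:3]=R.from_rotvec(s['tool_rot']).as_matrix(); T[:3,3]=s['position']; im['Tw']=T@np.array(im['tool_from_camera']); np.save('pics/w1.npy',im,allow_pickle=True)
cv2.imwrite('pics/w1b.png',cv2.resize(im['pixels'][:,:,::-1],(800,600)))
```

```text
[ 0.39391754 -0.37912537  0.13970793] [-3.13191270e+00  1.89849078e-01  3.32617897e-04] 1.1 [-0.90426851 -0.16381339  0.21012321]
```

View pics/w1b.png

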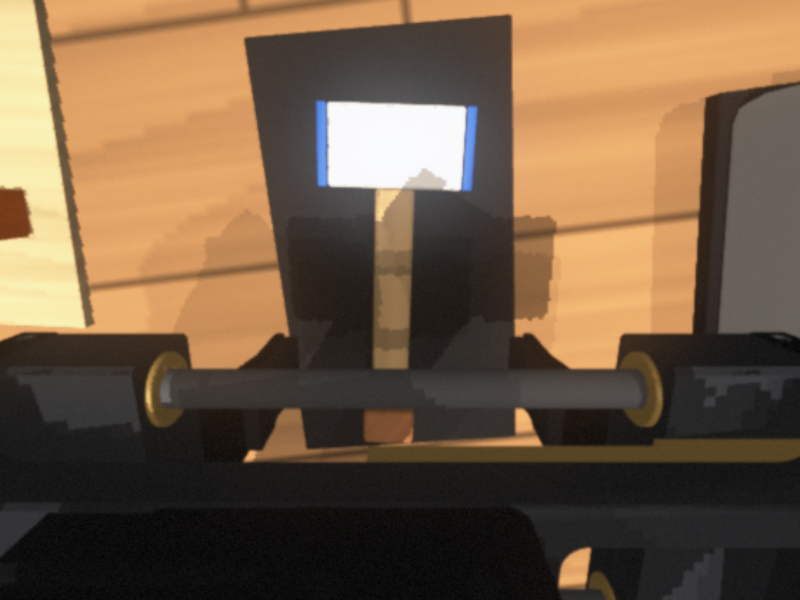

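The wrist view shows the head's top corners at (316,101), (477,107), (473,191) and (318,186). The handle runs from (395,192) to (392,366), so it is close to aligned with the tool.

Run:
```python
from h import *
im=np.load('pics/w1.npy',allow_pickle=True).item()
P=lambda x,y,z:px2w(im,x*.7,y*.7,z,im['Tw'])[:2]
h=np.array([P(x,y,.05) for x,y in((316,101),(477,107),(473,191),(318,186))]); c=h.mean(0)
k=np.array([P(x,y,.042) for x,y in((395.5,192),(392,366))]); v=k[0]-k[1]; ya=np.arctan2(v[1],v[0])
d=h[0]-h[1]+h[3]-h[2]; print(h,c,k,ya,'head yaw',np.arctan2(d[1],d[0])-np.pi/2)
ya=(ya+np.arctan2(d[1],d[0])-np.pi/2)/2
u=np.array([np.cos(ya),np.sin(ya)]); g=c-.052*u; print('grip',g, 'lateral handle',(k-c)@np.array([-u[1],u[0]]))
print(rel((*g,.05),ya),rel((*g,.0095),ya))
```

```text
[[ 0.51281073 -0.34412462]
 [ 0.49905548 -0.43172263]
 [ 0.45451125 -0.42600642]
 [ 0.4680623  -0.33747238]] [ 0.48360994 -0.38483151] [[ 0.45925705 -0.38127746]
 [ 0.34809019 -0.36493813]] -0.1459353785853322 head yaw -0.1538086308136033
grip [ 0.43219285 -0.37706731] lateral handle [-0.00012196 -0.00056428]
[ 0.134  -0.0303  0.3009 -0.0019  0.0015  0.0238] [ 0.1342 -0.0301  0.4359 -0.0019  0.0015  0.0238]
```

jog_arm(
  moves=[0.08,-0.02,0.1,0,0,0.024,1,0.15,-0.03,0.2,0,0,0.024,1,0.15,-0.03,0.3,0,0,0.024,1,0.15,-0.03,0.37,0,0,0.024,1,0.15,-0.03,0.41,0,0,0.024,1,0.15,-0.03,0.433,0,0,0.024,1,0.15,-0.03,0.433,0,0,0.024,0.2,0.15,-0.03,0.433,0,0,0.024,-0.5],
  newtons=60,
)

```text
time: 2.15
position: [0.4363, -0.3806, 0.0126]
tool_rot: [3.131, -0.242, 0.002]
ft_force: [0.4, 0.6, 0.8]
grip_width: 0.855
grip_force: 0.0
```

jog_arm(
  moves=[0,0,0,0,0,0,-1,0,0,0,0,0,0,-1,0,0,0,0,0,0,-1,0,0,0,0,0,0,-1,0,0,0,0,0,0,-1,0,0,-0.01,0,0,0,-1,0,0,-0.03,0,0,0,-1,0,0,-0.06,0,0,0,-1],
)

```text
time: 3.15
position: [0.4353, -0.3798, 0.0296]
tool_rot: [-3.132, 0.242, 0.002]
ft_force: [0.9, -0.1, -3.6]
grip_width: 0.269
grip_force: 60.0
```

Run:
```python
from h import *
s=ctrl.get_state(); print(s)
```

```text
{'time': 3.15, 'joint_positions': array([ 0.94532639,  0.36066165, -0.32114527,  1.8267103 ,  0.13499907,
        0.97666087, -1.15775103]), 'qd': array([ 0.01551807, -0.10165731, -0.01782121, -0.05601382, -0.04136937,
        0.13473387,  0.02957498]), 'joint_torque': array([-1.29528749e-01, -4.65014327e+01, -3.32385488e+00, -2.77444071e+01,
       -2.58880423e-02, -2.73679001e-01, -3.42378428e-02]), 'position': array([ 0.43531841, -0.37983175,  0.02959513]), 'tool_rot': array([-3.13169433e+00,  2.42413945e-01,  1.70078598e-03]), 'ft_force': array([ 0.85516355, -0.10299069, -3.55635645]), 'torque': array([ 0.0128975 ,  0.05569716, -0.03258325]), 'grip_force': 59.990342762321234, 'grip_width': 0.26940785850178134}
```

Run:
```python
from h import *
e=np.array([.160,.987]);ex=np.array([.987,-.160]);B=np.array([.4728,-.1295])
t=lambda gap:B-(.045+gap)*e-.047*ex
for g,z in((.2,.1),(.06,.1),(.06,.05)): print((*t(g),z),rel((*t(g),z),-.161))
```

```text
(np.float64(0.38721099999999997), np.float64(-0.363795), 0.1) [-0.1669 -0.0282 -0.2345 -0.0004  0.0011  0.0062]
(np.float64(0.409611), np.float64(-0.22561499999999998), 0.1) [-1.640e-01 -4.948e-01 -2.343e-01 -4.000e-04  1.100e-03  6.200e-03]
(np.float64(0.409611), np.float64(-0.22561499999999998), 0.05) [-1.639e-01 -4.948e-01 -6.760e-02 -4.000e-04  1.100e-03  6.200e-03]
```

jog_arm(
  moves=[0,0,-0.12,0,0,0.006,-1,-0.03,-0.03,-0.23,0,0,0.006,-1,-0.08,-0.12,-0.23,0,0,0.006,-1,-0.12,-0.23,-0.23,0,0,0.006,-1,-0.15,-0.34,-0.23,0,0,0.006,-1,-0.164,-0.45,-0.2,0,0,0.006,-1,-0.164,-0.495,-0.13,0,0,0.006,-1,-0.164,-0.495,-0.07,0,0,0.006,-1],
)

```text
time: 4.15
position: [0.4105, -0.2244, 0.0509]
tool_rot: [3.131, -0.248, 0.001]
ft_force: [0.4, -0.8, -4.4]
grip_width: 0.276
grip_force: 60.0
```

Run:
```python
from h import *
s=ctrl.get_state(); print(s['position'],s['tool_rot'],s['time'],s['ft_force'])
im=snap('wrist','w2'); 
T=np.eye(4); T[:3,:3]=R.from_rotvec(s['tool_rot']).as_matrix(); T[:3,3]=s['position']; im['Tw']=T@np.array(im['tool_from_camera']); np.save('pics/w2.npy',im,allow_pickle=True)
a=cv2.resize(im['pixels'][:,:,::-1],(800,600)); cv2.imwrite('pics/w2b.png',a)
```

```text
[ 0.41050783 -0.2243712   0.05089401] [ 3.13095449e+00 -2.47828563e-01  1.18474719e-03] 4.15 [ 0.42902334 -0.77091563 -4.44292867]
```

View pics/w2b.png

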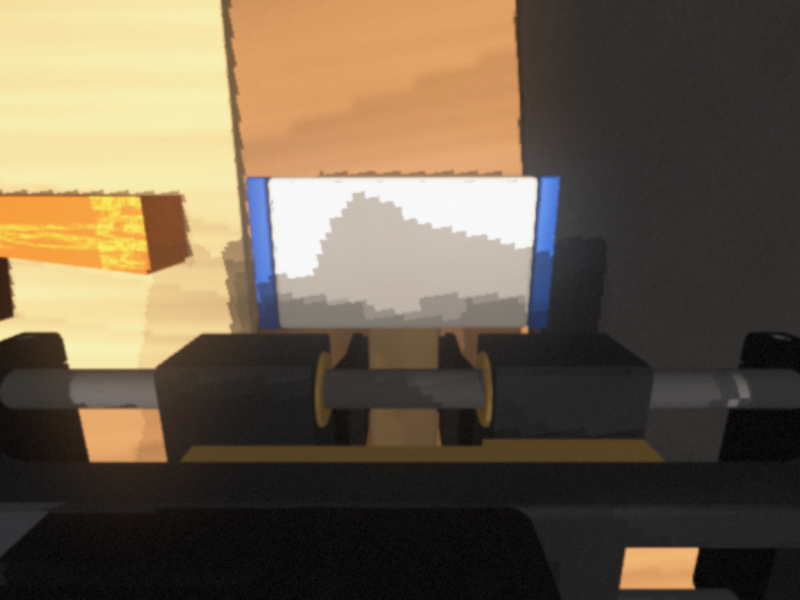

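The wrist view shows the wedge's thick end, with its top edge running from (141,195) to (150,272), to the left of the held head. The head's top corners are at (247,178), (560,178), (548,328) and (258,328).

Run:
```python
from h import *
im=np.load('pics/w2.npy',allow_pickle=True).item()
P=lambda x,y,z:px2w(im,x*.7,y*.7,z,im['Tw'])[:2]
b=np.array([P(141,195,.041),P(150,272,.041)]); print('butt',b,b.mean(0),np.linalg.norm(b[0]-b[1]))
zt=.0509-.0103+.027+.023-.0
h=np.array([P(x,y,zt) for x,y in((247,178),(560,178),(548,328),(258,328))]); print(h,h.mean(0))
e=np.array([.160,.987]);ex=np.array([.987,-.160]);p=ctrl.get_state()['position'][:2]
B=b.mean(0); hc=h.mean(0)
for q in(b[0],b[1],B,hc): print((q-p)@ex,(q-p)@e)
```

```text
butt [[ 0.49122265 -0.13153019]
 [ 0.46080446 -0.12554204]] [ 0.47601356 -0.12853611] 0.031002006245453628
[[ 0.48725012 -0.19182992]
 [ 0.47360813 -0.27770578]
 [ 0.43013424 -0.27128661]
 [ 0.44399228 -0.18418522]] [ 0.45874619 -0.23125188]
0.066568829930347 0.1047490433364555
0.03558796945373159 0.10579242995571932
0.05107839969203927 0.10527073664608741
0.05047003215577826 0.0011274934023550896
```

jog_arm(
  moves=[0,0,0.03,0,0,0,-1,0,0,0.06,0,0,0,-1,0,0,0.085,0,0,0,-1,0,0,0.1,0,0,0,-1,0,-0.05,0.1,0,0,0,-1,0,-0.1,0.1,0,0,0,-1,0,-0.14,0.1,0,0,0,-1,0,-0.15,0.1,0,0,0,-1],
)

```text
time: 5.2
position: [0.4177, -0.1799, 0.0209]
tool_rot: [3.132, -0.248, 0.001]
ft_force: [-0.6, -0.4, -3.7]
grip_width: 0.274
grip_force: 60.0
```

jog_arm(
  moves=[0,-0.012,0,0,0,0,-1,0,-0.024,0,0,0,0,-1,0,-0.036,0,0,0,0,-1,0,-0.048,0,0,0,0,-1,0,-0.06,0,0,0,0,-1,0,-0.072,0,0,0,0,-1,0,-0.084,0,0,0,0,-1,0,-0.096,0,0,0,0,-1],
)

```text
time: 6.2
position: [0.4219, -0.1526, 0.0206]
tool_rot: [3.131, -0.252, -0.0]
ft_force: [0.3, -1.0, -3.6]
grip_width: 0.272
grip_force: 60.0
```

jog_arm(
  moves=[0,0.015,0,0,0,0,-1,0,0.04,0,0,0,0,-1,0,0.03,0,0,0,0,-1,0,0.018,0,0,0,0,-1,0,0.006,0,0,0,0,-1,0,-0.006,0,0,0,0,-1,0,-0.018,0,0,0,0,-1,0,-0.03,0,0,0,0,-1],
)

```text
time: 7.2
position: [0.4234, -0.1437, 0.0207]
tool_rot: [3.131, -0.252, -0.0]
ft_force: [-0.5, -1.4, -3.6]
grip_width: 0.268
grip_force: 60.0
```

jog_arm(
  moves=[0,-0.006,0,0,0,0,-1,0,-0.012,0,0,0,0,-1,0,-0.018,0,0,0,0,-1,0,-0.024,0,0,0,0,-1,0,-0.03,0,0,0,0,-1,0,-0.03,0,0,0,0,-1,0,-0.03,0,0,0,0,-1,0,-0.03,0,0,0,0,-1],
)

```text
time: 8.2
position: [0.4248, -0.1351, 0.0206]
tool_rot: [3.131, -0.252, -0.0]
ft_force: [0.2, -0.1, -3.9]
grip_width: 0.27
grip_force: 60.0
```

jog_arm(
  moves=[0,-0.006,0,0,0,0,-1,0,-0.012,0,0,0,0,-1,0,-0.018,0,0,0,0,-1,0,-0.024,0,0,0,0,-1,0,-0.03,0,0,0,0,-1,0,-0.03,0,0,0,0,-1,0,-0.03,0,0,0,0,-1,0,-0.03,0,0,0,0,-1],
)

```text
time: 9.2
position: [0.4262, -0.1262, 0.0206]
tool_rot: [3.131, -0.252, 0.0]
ft_force: [-0.2, 0.1, -4.1]
grip_width: 0.271
grip_force: 60.0
```

Run:
```python
from h import *
im=snap('scene','s2'); c=im['pixels'][120:300,170:390,::-1]; cv2.imwrite('pics/s2b.png',cv2.resize(c,None,fx=3.3,fy=3.3,interpolation=cv2.INTER_CUBIC))
```

```text
(no output)
```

View pics/s2b.png

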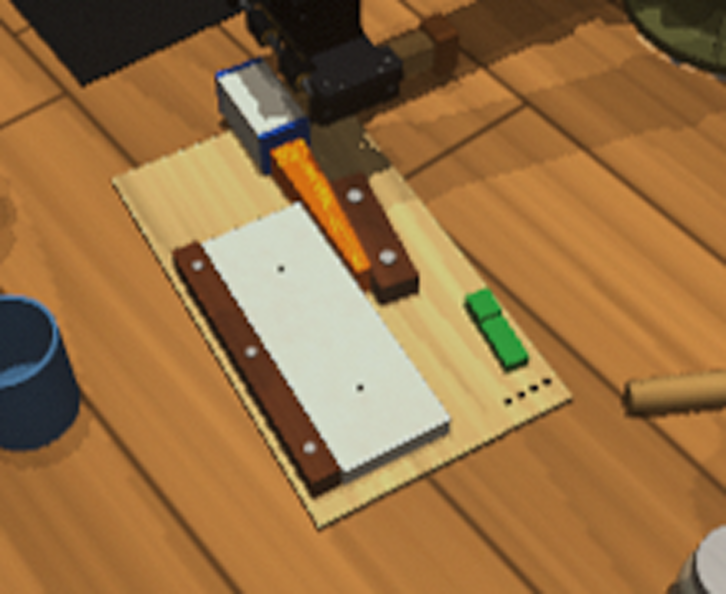

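The scene crop shows the blue face on the wedge butt at about (285,145). The wedge is well in beside the cleat and the fence gap is nearly closed, so I'll carry on in small steps.

jog_arm(
  moves=[0,-0.006,0,0,0,0,-1,0,-0.012,0,0,0,0,-1,0,-0.018,0,0,0,0,-1,0,-0.021,0,0,0,0,-1,0,-0.021,0,0,0,0,-1,0,-0.021,0,0,0,0,-1,0,-0.021,0,0,0,0,-1,0,-0.021,0,0,0,0,-1],
)

```text
time: 10.25
position: [0.4272, -0.12, 0.0206]
tool_rot: [3.131, -0.252, -0.0]
ft_force: [-0.1, -0.5, -3.8]
grip_width: 0.271
grip_force: 60.0
```

jog_arm(
  moves=[0,-0.006,0,0,0,0,-1,0,-0.012,0,0,0,0,-1,0,-0.018,0,0,0,0,-1,0,-0.018,0,0,0,0,-1,0,-0.018,0,0,0,0,-1,0,-0.018,0,0,0,0,-1,0,-0.018,0,0,0,0,-1,0,-0.018,0,0,0,0,-1],
)

```text
time: 11.25
position: [0.4281, -0.1146, 0.0206]
tool_rot: [3.131, -0.252, -0.0]
ft_force: [-0.4, -0.3, -3.6]
grip_width: 0.266
grip_force: 60.0
```

jog_arm(
  moves=[0,-0.006,0,0,0,0,-1,0,-0.012,0,0,0,0,-1,0,-0.017,0,0,0,0,-1,0,-0.017,0,0,0,0,-1,0,-0.017,0,0,0,0,-1,0,-0.017,0,0,0,0,-1,0,-0.017,0,0,0,0,-1,0,-0.017,0,0,0,0,-1],
)

```text
time: 12.25
position: [0.4288, -0.111, 0.0207]
tool_rot: [3.13, -0.254, 0.0]
ft_force: [-1.1, -5.3, -3.4]
grip_width: 0.271
grip_force: 60.0
```

jog_arm(
  moves=[0,0.015,0,0,0,0,-1,0,0.03,0,0,0,0,-1,0,0.03,0,0,0,0,-1,0,0.016,0,0,0,0,-1,0,0.002,0,0,0,0,-1,0,-0.012,0,0,0,0,-1,0,-0.012,0,0,0,0,-1,0,-0.012,0,0,0,0,-1],
)

```text
time: 13.25
position: [0.4296, -0.1069, 0.0208]
tool_rot: [3.13, -0.253, 0.001]
ft_force: [-0.3, -6.2, -4.0]
grip_width: 0.271
grip_force: 60.0
```

jog_arm(
  moves=[0,0.015,0,0,0,0,-1,0,0.03,0,0,0,0,-1,0,0.03,0,0,0,0,-1,0,0.016,0,0,0,0,-1,0,0.002,0,0,0,0,-1,0,-0.012,0,0,0,0,-1,0,-0.012,0,0,0,0,-1,0,-0.012,0,0,0,0,-1],
)

```text
time: 14.25
position: [0.4301, -0.1033, 0.0207]
tool_rot: [3.13, -0.253, 0.001]
ft_force: [-0.7, -5.4, -3.6]
grip_width: 0.271
grip_force: 60.0
```

jog_arm(
  moves=[0,0.015,0,0,0,0,-1,0,0.03,0,0,0,0,-1,0,0.03,0,0,0,0,-1,0,0.016,0,0,0,0,-1,0,0.002,0,0,0,0,-1,0,-0.012,0,0,0,0,-1,0,-0.012,0,0,0,0,-1,0,-0.012,0,0,0,0,-1],
)

```text
time: 15.25
position: [0.4296, -0.103, 0.0208]
tool_rot: [3.126, -0.257, -0.002]
ft_force: [-2.4, -10.7, -2.2]
grip_width: 0.271
grip_force: 60.1
```

jog_arm(
  moves=[0,0.03,0,0,0,0,-1,0,0.045,0,0,0,0,-1,0,0.035,0,0,0,0,-1,0,0.02,0,0,0,0,-1,0,0.005,0,0,0,0,-1,0,-0.01,0,0,0,0,-1,0,-0.018,0,0,0,0,-1,0,-0.018,0,0,0,0,-1],
)

```text
time: 16.25
position: [0.4292, -0.1024, 0.021]
tool_rot: [3.12, -0.262, -0.004]
ft_force: [-6.3, -22.1, -0.9]
grip_width: 0.273
grip_force: 60.3
```

jog_arm(
  moves=[0,0.035,0,0,0,0,-1,0,0.06,0,0,0,0,-1,0,0.05,0,0,0,0,-1,0,0.035,0,0,0,0,-1,0,0.02,0,0,0,0,-1,0,0.007,0,0,0,0,-1,0,-0.006,0,0,0,0,-1,0,-0.006,0,0,0,0,-1],
)

```text
time: 17.25
position: [0.429, -0.1021, 0.021]
tool_rot: [3.118, -0.263, -0.005]
ft_force: [-7.5, -26.8, -0.8]
grip_width: 0.273
grip_force: 60.4
```

jog_arm(
  moves=[0,0.035,0,0,0,0,-1,0,0.06,0,0,0,0,-1,0,0.05,0,0,0,0,-1,0,0.037,0,0,0,0,-1,0,0.024,0,0,0,0,-1,0,0.011,0,0,0,0,-1,0,-0.002,0,0,0,0,-1,0,-0.002,0,0,0,0,-1],
)

```text
time: 18.25
position: [0.429, -0.1021, 0.021]
tool_rot: [3.117, -0.263, -0.005]
ft_force: [-8.2, -28.3, 0.3]
grip_width: 0.275
grip_force: 60.5
```

jog_arm(
  moves=[0,0.03,0,0,0,0,-1,0,0.06,0,0,0,0,-1,0,0.12,0,0,0,0,-1,0,0.2,-0.03,0,0,0,-1,0,0.28,-0.08,0,0,0,-1,0,0.36,-0.14,0,0,0,-1,0,0.42,-0.2,0,0,0,-1,0,0.45,-0.22,0,0,0,-1],
)

```text
time: 19.25
position: [0.4113, -0.2246, 0.0875]
tool_rot: [3.131, -0.251, 0.003]
ft_force: [-0.1, 0.4, -4.3]
grip_width: 0.274
grip_force: 60.0
```

Run:
```python
from h import *
s=ctrl.get_state(); print(s['position'],s['tool_rot'],s['ft_force'])
for z in(.08,.03,.010): print(rel((.4353,-.380,z),-.154))
im=snap('wrist','w3'); a=cv2.resize(im['pixels'][:,:,::-1],(800,600)); cv2.imwrite('pics/w3b.png',a)
```

```text
[ 0.41134009 -0.22461352  0.08750672] [ 3.13107518e+00 -2.50726965e-01  2.85648053e-03] [-0.09279185  0.40355132 -4.25432403]
[ 1.612e-01  4.986e-01  2.550e-02  3.000e-04 -1.800e-03 -5.600e-03]
[ 1.609e-01  4.986e-01  1.922e-01  3.000e-04 -1.800e-03 -5.600e-03]
[ 1.608e-01  4.986e-01  2.588e-01  3.000e-04 -1.800e-03 -5.600e-03]
```

View pics/w3b.png

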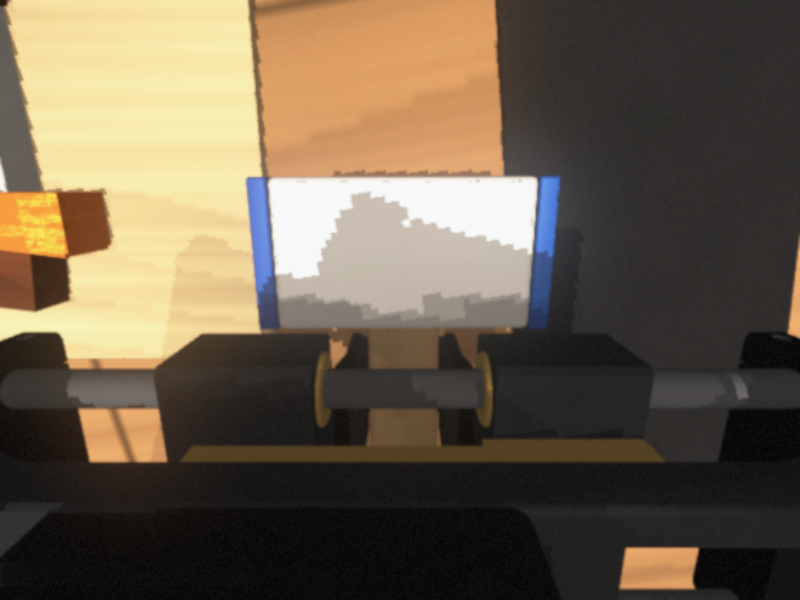

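The mallet sits in the grip exactly as before, with its head at (247–560, 178–328). The wedge is deep beside the cleat with its end at about x = 110. Now back to the mat.

jog_arm(
  moves=[0.02,0.12,0,0,0,-0.005,-1,0.06,0.25,0,0,0,-0.005,-1,0.1,0.38,0,0,0,-0.005,-1,0.15,0.47,0.03,0,0,-0.005,-1,0.16,0.5,0.1,0,0,-0.005,-1,0.16,0.5,0.16,0,0,-0.005,-1,0.16,0.5,0.2,0,0,-0.005,-1,0.16,0.5,0.22,0,0,-0.005,-1],
)

```text
time: 20.3
position: [0.4335, -0.3787, 0.0196]
tool_rot: [-3.131, 0.241, 0.002]
ft_force: [0.1, -0.3, -4.4]
grip_width: 0.268
grip_force: 60.0
```

jog_arm(
  moves=[0,0,0.005,0,0,0,-1,0,0,0.01,0,0,0,-1,0,0,0.015,0,0,0,-1,0,0,0.02,0,0,0,-1,0,0,0.025,0,0,0,-1,0,0,0.028,0,0,0,-1,0,0,0.028,0,0,0,-1,0,0,0.028,0,0,0,-1],
)

```text
time: 21.3
position: [0.4337, -0.3803, 0.0123]
tool_rot: [3.132, -0.244, 0.0]
ft_force: [-0.7, 0.5, -3.9]
grip_width: 0.265
grip_force: 60.0
```

Still fully carried, so I'll lower it in fine steps.

jog_arm(
  moves=[0,0,0.001,0,0,0,-1,0,0,0.002,0,0,0,-1,0,0,0.003,0,0,0,-1,0,0,0.004,0,0,0,-1,0,0,0.005,0,0,0,-1,0,0,0.006,0,0,0,-1,0,0,0.006,0,0,0,-1,0,0,0.006,0,0,0,-1],
)

```text
time: 22.3
position: [0.4337, -0.3803, 0.0116]
tool_rot: [3.132, -0.244, -0.0]
ft_force: [-3.3, 3.2, 5.4]
grip_width: 0.27
grip_force: 60.0
```

jog_arm(
  moves=[0,0,-0.002,0,0,0,-0.3,0,0,-0.002,0,0,0,-0.1,0,0,-0.002,0,0,0,0.1,0,0,-0.002,0,0,0,0.3,0,0,-0.002,0,0,0,0.5,0,0,-0.002,0,0,0,0.7,0,0,-0.02,0,0,0,0.7,0,0,-0.06,0,0,0,0.7],
)

```text
time: 23.3
position: [0.4334, -0.38, 0.0287]
tool_rot: [-3.132, 0.244, 0.001]
ft_force: [0.7, 0.4, -0.1]
grip_width: 0.843
grip_force: 0.0
```

jog_arm(
  moves=[0,0,-0.06,0,0,0,0.7,0,0,-0.12,0,0,0,0.7,0,0,-0.2,0,0,0,0.7,0,0,-0.3,0,0,0,0.7,0,0,-0.4,0,0,0,0.7,-0.1,0,-0.5,0,0,0,0.7,-0.1,0,-0.5,0,0,0,0.7,-0.1,0,-0.5,0,0,0,0.7],
)

```text
time: 24.3
position: [0.4043, -0.3755, 0.1789]
tool_rot: [3.132, -0.244, 0.001]
ft_force: [0.6, 0.4, 0.3]
grip_width: 0.85
grip_force: 0.0
```

Run:
```python
from h import *
im=snap('scene','s3'); c=im['pixels'][60:300,150:400,::-1]; cv2.imwrite('pics/s3b.png',cv2.resize(c,None,fx=2.5,fy=2.5,interpolation=cv2.INTER_CUBIC))
```

```text
(no output)
```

View pics/s3b.png

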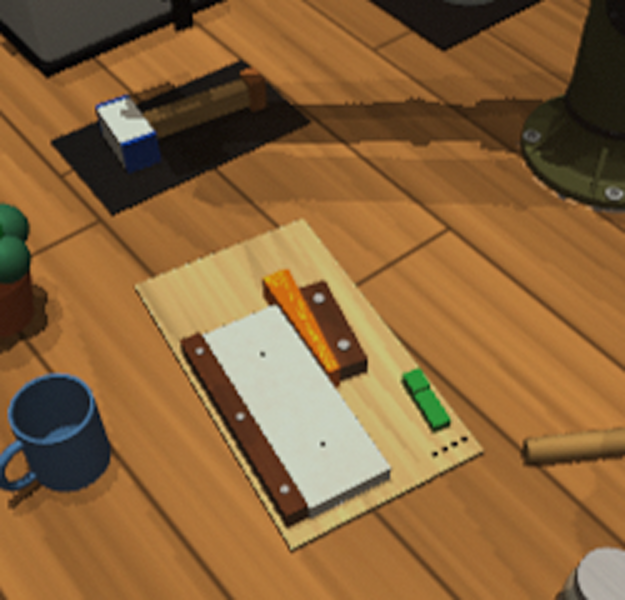

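The mallet lies on the mat with its head at (128,130). The wedge is in beside the cleat at (300,320), the drawer front is against the fence and the robot is clear, so I'm handing in.

```bash
python3 -c "
from bench import ctrl
print(ctrl.close_job())"
```

```text
the job is handed in; nothing more can be done
None
```

The job is handed in, with no verdict returned: a second tap of about 28 N no longer moved the wedge, the drawer front looks tight against the fence in the last picture (clamping force not measured), and the mallet is back on its mat.

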